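# Free a lock nut of unknown hand and shut a slide cassette into its reader

### The arm

A 6-joint arm with a two-finger parallel gripper is mounted at the origin on a cart in front of the work surface, level with it; the furniture and walls round the work are solid. World frame = base frame: x ahead of the robot, y to its left, z up, the work surface at z = 0. Lengths are in m, angles in rad, forces in N, time in s.
With the tool pointing down it reaches from about 0.3 to 0.875 m from the base axis. Payload 4.2 kg.
Tool frame: the origin (TCP) lies at the very end of the fingers, on their centre line; the grasp point (between the pads) lies bot.grip_depth behind it (bot.grip_depth is the distance from the TCP to the grasp point, in m); z points along the fingers, y is the line along which they close (so a half turn about z gives the same grasp; the last joint's range is limited). The gripper opens to 85 mm and grips with 20 to 120 N. Pads are 22 mm wide; open, the fingers measure 114 mm over their backs; the gripper's body (76 mm by 85 mm) begins 54 mm behind the grasp point. The pads swing forward as they close: fully open they stand 13 mm farther back than shut.
Start: joints at [1.086, 0.32, 1.565, -0, 1.257, -0.02], TCP at [0.258, 0.514, 0.231] pointing down, gripper open.
Joint ranges: [-3.11, 3.11], [-0.84, 2.01], [0.21, 2.61], [-1.34, 4.49], [0.05, 2.63], [-2.56, 2.56]. Speed limits (rad/s): [2.57, 2.57, 3.14, 3.14, 3.14, 3.14].

### API

Orientations are given as a unit quaternion [x, y, z, w].
In Python, from station import sensors, viewer, bot gives the robot as it stands.
- The arm moves only by the tool drive_tool, never from a script. Its argument "commands" is a list of rows, each an object with "slide": the shift along the tool's x, y, z in units of 30 mm (1.0 is 30 mm), a list of three; "rot": the turn, a rotation vector about the tool's x, y, z in units of 6 degrees (1.0 is 6 degrees), a list of three; "grip": the finger opening in mm, from 0 to 85.4. In form: [{"slide": [x, y, z], "rot": [wx, wy, wz], "grip": grip}, ...]. A call has 1 to 10 rows; each row shifts and turns the commanded pose from where the row before left it, along the tool's axes as they then stand; what a row does not reach is not made up. A row lasts 1/12 s, in which the tool goes at most 41.7 mm and 7.16 degrees, less where a joint would pass 70% of its speed; a pose out of reach is approached as far as the arm can. A call is refused whole if a number of a shift passes 1 or a number of a turn 1, either way. A call with a gripper value outside its range is refused whole. The fingers move at their own pace and stop on an object; "force" is the grip in N (left out, the last holds). Time passes only in rows, so rows that do not move let the fingers close. It gives the time, the measured TCP pose, the force, the opening and the grip force at its end, in the units of the state.
- sensors.get_obs(): the state, without advancing time (a new reading comes with each control period).
- viewer.capture(name): name is "scene" or "top" or "wrist"; returns (picture, depth): 384x512x3 uint8, blue, green, red; 384x512 float32, m along the optical axis (not along the pixel's ray), 0 where there is no reading.
- viewer.get_calibration(name): a dict with "K" (3x3 intrinsics, pixels), "extrinsics" (4x4, takes a point from camera to world coordinates); the wrist camera has in their place "mount" (4x4, takes a point from camera to tool coordinates, whose origin is the TCP and whose axes are the flange's). Camera axes: x right, y down, z forward; pixel columns grow to the right and rows downward; lengths in m; the calibration is good to about 2 mm. A picture is of the moment at which its call begins: read the wrist's pose just before it. get_calibration takes no time and is no camera call.
- bot.close_job(): hands the job in; it is judged then, once.
The state is a dict: "clock": time; "joint_positions": joint angles; "joint_velocities": joint speeds; "joint_torque": joint torques, N m; "eef_pos": TCP position; "eef_rot": TCP orientation; "contact_force": force on the tool from outside, world axes, zero at the start; "ft_torque": the same for the moment, N m; "opening": finger opening in m; "grip_force": force on a finger pad.
Only numpy, scipy, OpenCV 4.12 (cv2) and the standard library are available. Lean on these libraries where they do the work, as an engineer would, in place of code of your own. Each camera call takes 0.05 s, during which the arm holds its last target. There are 200 camera calls.

### The job

Load the slide cassette from its storage cradle into the bay of the reader and shut the reader's sliding gate over it until the spring catch clicks behind its keeper. The gate is locked open by a bar-handled lock nut that may have a right-hand or a left-hand thread: feel which way it loosens and slacken it until the gate is free. Set the cassette down rather than dropping it in, keep it level, and do not disturb the small things lying about.

Things in the scene. Friction and masses are not known exactly. Their poses are not given: they have to be found in the camera images.
- reader: grey metal reader unit fixed to the table; base plate 10 mm thick, reaching x -135 to +50 mm, y -62 to +136 mm. Origin on the table top under the bay's centre; x is the direction in which the gate shuts, y points to the lock nut, z up. Its highest parts are 90 mm above the table. It turns up on either side of the table, up to 0.2 rad askew.
- bay (a point): centre of the bay's floor, 10 mm above the table, axes as the reader's. The cassette lies here with its 60 mm length along y. End walls (inner faces y +-33 mm, 8 mm thick, x -22 to +22 mm) rise 40 mm above a seated cassette, so fingers do not fit at its ends; at its long sides there are only 5 mm high lips (inner faces x +-21 mm): hold it there by the sides.
- gate_handle (a point): middle of the rear (-x) face of the gate's upright black handle tab: 10 mm thick in x, 44 mm wide in y, 49 to 85 mm above the table; the point is 70 mm up and moves with the gate. Push it along the reader's +x; in the reader's frame x is -125 mm open, -53 mm shut. Open, the gate's front edge is 52 mm behind the bay's centre.
- gate (a joint): gate position, m: 0 open (start), 0.072 at its end stop. A 6 mm steel plate sliding 43 to 49 mm above the table, 3 mm over a seated cassette. It rubs with about 4 N; about 6 N more over the last 12 mm, while the catch rides up its ramp; from 0.070 on the catch is behind the keeper and holds it. While the nut is tight the gate is held firmly at 0.
- catch (a joint): spring catch on the gate, m: 0 sprung out (free, or clicked behind the keeper), up to about 0.004 while it rides over the ramp
- nut_grip (a point): middle of the lock nut's steel grip bar, on the nut's axis (reader x -20, y +100 mm), 79.5 mm above the table; x along the bar, z up. Bar 46 mm long, 12 mm thick, 22 mm high (67.5 to 89.5 mm above the table), over a round flange 38 mm across. It starts tight, bar along the reader's x. The bay's end wall (80 mm high) begins 59 mm from the axis: do not open wide here.
- nut_axis (a point): point on the nut's axis on top of its pedestal, 42 mm above the table; axes as the reader's. The thread's hand varies and cannot be seen: one way the nut meets a solid stop within 3 degrees; the other way it turns against some drag (about 0.15 N m), the gate is free after 2.1 rad (120 degrees), and it stops at 2.8 rad. It is captive: it stays on its stud at the same height.
- cradle: grey plastic storage cradle fixed to the table, base 80 (x) x 92 (y) x 8 mm; origin on the table under its centre. Two cheeks (56 mm long in y, 8 mm thick, inner faces x +-20.5 mm, tops 46 mm above the table) cover the cassette's long sides and stand 8 mm above it, so it comes out only by its ends. Low lips, tops 12 mm above the table, 3 mm outside each end.
- cassette: loose slide cassette, aluminium block with black top, 36 (x) x 60 (y) x 30 (z) mm, about 0.15 kg, same either way round; origin at the centre of its underside. Starts in the cradle, 8 mm above the table, axes as the cradle's. Take it by its ends, set it down on bare table (the strip in the middle, 0.45 m ahead of the robot, is clear) and take it again by its sides for the bay.
- vial_0: bystander: standing vial 15 mm across, 48 mm high
- vial_1: bystander: standing vial 15 mm across, 48 mm high
- counter: bystander: hand tally counter 44 x 53 x 33 mm
- forceps_lying: bystander: forceps lying, 119 x 24 x 9 mm
- steel_dish: bystander: steel dish 66 mm across, 16 mm high

How it is judged:
By the outcome, as a careful person would: the job done as asked, in the order asked, and still so for the second after the job is handed in, with the robot touching nothing.
It also fails if it takes over 72 s, if anything falls off the work surface, if the arm or the gripper's body presses on something with over 40 N, if the wrist force passes 120 N, or if a joint passes its speed limit or range.

## Working session

There is one attempt and no reset: what is moved stays moved. The work goes in short steps, Python scripts to look and compute and a tool call to move; the robot and the scene stay as the last step left them, time stands still between calls to the robot, and variables do not carry over. Pictures are saved under pics/ and viewed, at most 10 in all, crops included, and the job is handed in when it is done.

Besides the shell and the picture viewer there is one more tool, called after "Request:" as name(argument=value, ...) on one line, values as JSON. drive_tool: Moves the arm, as the interface text tells. Its arguments: {"type":"object","properties":{"commands":{"type":"array"},"force":{"type":"number"}},"required":["commands"]}

```bash
ls; mkdir -p pics; python3 - <<'E'
from station import sensors, viewer, bot
import cv2,numpy as np
o=sensors.get_obs()
print({k:np.round(v,4).tolist() for k,v in o.items()}, bot.grip_depth)
for n in("top","scene"):
    im,d=viewer.capture(n); cv2.imwrite(f"pics/{n}0.png",im); np.save(f"pics/{n}0.npy",d)
    c=viewer.get_calibration(n); print(n,np.round(c["K"],1).tolist(),np.round(c["extrinsics"],4).tolist())
print(np.round(viewer.get_calibration("wrist")["mount"],4).tolist())
E
```

```text
pics
{'clock': 0.0, 'joint_positions': [1.086, 0.3203, 1.5657, -0.0, 1.2574, -0.02], 'joint_velocities': [-0.0007, 0.001, 0.001, 0.0021, 0.0014, 0.0004], 'joint_torque': [-0.0022, -41.5525, -23.4159, -0.0001, 0.0081, -0.0], 'eef_pos': [0.2575, 0.5136, 0.2305], 'eef_rot': [0.2303, 0.9731, -0.0009, -0.0002], 'contact_force': [-0.1085, -0.0109, -0.1269], 'ft_torque': [-0.0401, 0.0094, -0.0628], 'grip_force': 0.0, 'opening': 0.0851} 0.0187
top [[420.9, 0.0, 259.3], [0.0, 420.9, 195.4], [0.0, 0.0, 1.0]] [[-0.0291, -0.9806, 0.1937, 0.3176], [-0.9996, 0.0274, -0.0115, -0.0105], [0.0059, -0.194, -0.981, 1.2023], [0.0, 0.0, 0.0, 1.0]]
scene [[390.6, 0.0, 257.2], [0.0, 390.6, 194.2], [0.0, 0.0, 1.0]] [[-0.9002, -0.2085, 0.3824, 0.0644], [-0.435, 0.3843, -0.8143, 0.9108], [0.0228, -0.8994, -0.4366, 0.5816], [0.0, 0.0, 0.0, 1.0]]
[[-0.0011, -0.9444, -0.3289, 0.0837], [1.0, -0.0007, -0.0013, -0.0001], [0.001, -0.3289, 0.9444, -0.1414], [0.0, 0.0, 0.0, 1.0]]
```

View pics/top0.png

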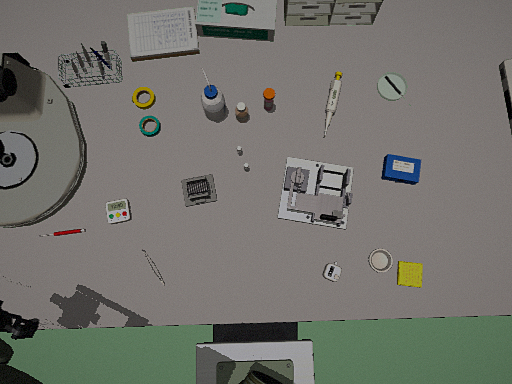

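View pics/scene0.png

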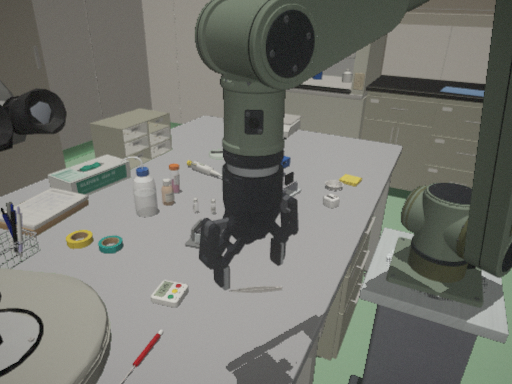

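The top view shows the cradle with its cassette at (199,190), the reader at (316,193), and the vials at (239,150) and (247,167). I'll enlarge the reader and cradle.

```bash
python3 - <<'E'
import cv2,numpy as np
im=cv2.imread("pics/top0.png")
a=cv2.resize(im[145:240,268:368],None,fx=5.5,fy=5.5,interpolation=cv2.INTER_CUBIC)
b=cv2.resize(im[165:215,175:225],None,fx=5,fy=5,interpolation=cv2.INTER_CUBIC)
c=np.zeros((max(a.shape[0],b.shape[0]),a.shape[1]+b.shape[1],3),np.uint8)
c[:a.shape[0],:a.shape[1]]=a;c[:b.shape[0],a.shape[1]:]=b
cv2.imwrite("pics/crop1.png",c);print(c.shape)
E
```

```text
(522, 800, 3)
```

View pics/crop1.png

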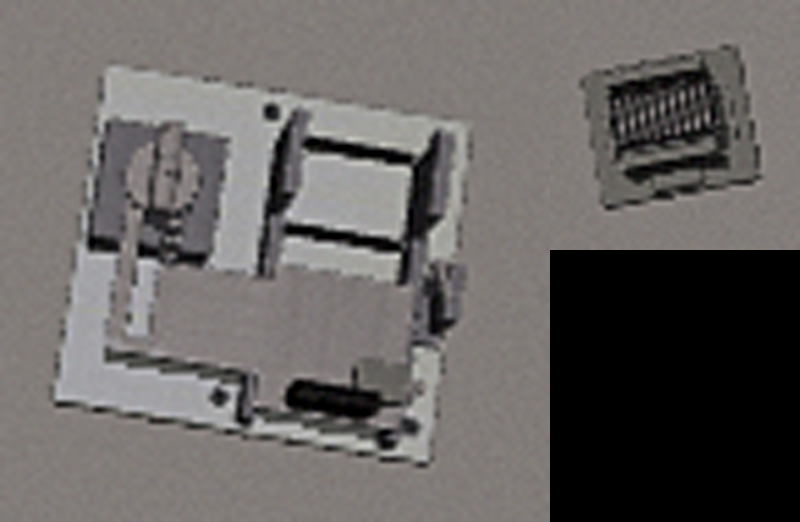

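The crop shows the reader plate's corners at about (107,66), (470,122), (432,464) and (56,400). The nut is at (165,180), upper left, and the handle at (335,398), at the bottom, so the gate shuts away from the robot. The cradle's corners are (583,75), (740,44), (760,180) and (606,207).

```bash
cat > h.py <<'E'
import numpy as np,cv2
from station import sensors,viewer,bot
from scipy.spatial.transform import Rotation as R
def ray(cal_K,T,uv,z):
    uv=np.atleast_2d(np.asarray(uv,float)); d=np.c_[uv,np.ones(len(uv))]@np.linalg.inv(cal_K).T@T[:3,:3].T
    return T[:3,3]+d*((z-T[2,3])/d[:,2])[:,None]
def wristT():
    o=sensors.get_obs(); M=np.eye(4);M[:3,:3]=R.from_quat(o["eef_rot"]).as_matrix();M[:3,3]=o["eef_pos"]
    c=viewer.get_calibration("wrist"); return c["K"],M@c["mount"]
def fit2(loc,w):
    loc=np.array(loc,float);w=np.array(w)[:,:2]; a=loc-loc.mean(0);b=w-w.mean(0)
    th=np.arctan2((a[:,0]*b[:,1]-a[:,1]*b[:,0]).sum(),(a*b).sum()); c,s=np.cos(th),np.sin(th)
    o=w.mean(0)-np.array([[c,-s],[s,c]])@loc.mean(0); res=w-(loc@np.array([[c,s],[-s,c]])+o)
    return o,th,res
def p2(o,th,l): c,s=np.cos(th),np.sin(th); return np.array(o)+np.array([[c,-s],[s,c]])@np.array(l)
def go(target,ang,z):
    """print tool-frame units from now to TCP target xy, z and closing-line yaw ang (tool pointing down)"""
    o=sensors.get_obs();Rm=R.from_quat(o["eef_rot"]);m=Rm.as_matrix()
    d=Rm.inv().apply(np.r_[target,z]-o["eef_pos"])/0.03
    y=np.arctan2(m[1,1],m[0,1]);da=(ang-y+np.pi/2)%np.pi-np.pi/2
    # desired rotation: z down, y at ang (nearest)
    a=y+da;Y=np.array([np.cos(a),np.sin(a),0]);Z=np.array([0,0,-1.]);X=np.cross(Y,Z)
    rv=(Rm.inv()*R.from_matrix(np.c_[X,Y,Z])).as_rotvec()/np.radians(6)
    print("slide total",d.round(2),"rot total",rv.round(2),"j6",o["joint_positions"][5].round(2),"pos",o["eef_pos"].round(4),"t",round(o["clock"],2))
E
python3 - <<'E'
from h import *
c=viewer.get_calibration("top");K,T=c["K"],c["extrinsics"]
A=np.array([(107,66),(470,122),(432,464),(56,400)])/5.5+[268,145]-0.4
B=(np.array([(583,75),(740,44),(760,180),(606,207)])-[550,0])/5+[175,165]-.4
o,t,r=fit2([(.05,.136),(.05,-.062),(-.135,-.062),(-.135,.136)],ray(K,T,A,.01));print("reader",o,t,r.round(4).tolist())
o2,t2,r=fit2([(.04,.046),(.04,-.046),(-.04,-.046),(-.04,.046)],ray(K,T,B,.008));print("cradle",o2,t2,r.round(4).tolist())
print(ray(K,T,[(239,151),(247,168),(332,271),(380,261),(142,250),(164,284)],.02).round(3))
print("nut",p2(o,t,(-.02,.1)),"handle",p2(o,t,(-.125,0)))
go(o2,t2+np.pi/2,.20)
E
```

```text
reader [ 0.59350526 -0.23303376] -0.18822268321353647 [[-0.0009, -0.0006], [-0.0001, 0.0017], [-0.0004, 0.0], [0.0014, -0.0012]]
cradle [0.57489899 0.14960736] 0.15806748727048298 [[-0.0004, 0.0002], [0.0012, -0.0004], [-0.001, 0.0013], [0.0002, -0.001]]
[[ 0.685  0.031  0.02 ]
 [ 0.633  0.009  0.02 ]
 [ 0.332 -0.219  0.02 ]
 [ 0.356 -0.355  0.02 ]
 [ 0.405  0.307  0.02 ]
 [ 0.311  0.245  0.02 ]]
nut [ 0.59256982 -0.13105766] handle [ 0.47071296 -0.20964461]
slide total [-14.9   -6.1    1.03] rot total [-0.01 -0.01 -5.95] j6 -0.02 pos [0.2575 0.5136 0.2306] t 0.1
```

Request:
drive_tool(commands=[{"slide": [-1,-0.4,0],"rot": [0,0,0],"grip": 85},{"slide": [-1,-0.4,0],"rot": [0,0,0],"grip": 85},{"slide": [-1,-0.4,0],"rot": [0,0,0],"grip": 85},{"slide": [-1,-0.4,0],"rot": [0,0,0],"grip": 85},{"slide": [-1,-0.4,0],"rot": [0,0,0],"grip": 85},{"slide": [-1,-0.4,0],"rot": [0,0,0],"grip": 85},{"slide": [-1,-0.4,0],"rot": [0,0,0],"grip": 85},{"slide": [-1,-0.4,0],"rot": [0,0,0],"grip": 85},{"slide": [-1,-0.4,0],"rot": [0,0,0],"grip": 85},{"slide": [-1,-0.4,0],"rot": [0,0,0],"grip": 85}])

```text
clock: 0.93
eef_pos: [0.4728, 0.2708, 0.231]
eef_rot: [0.23, 0.973, -0.0, -0.0]
contact_force: [0.5, -0.3, 0.2]
opening: 0.0849
grip_force: 0.0
```

Request:
drive_tool(commands=[{"slide": [-1,-0.4,0],"rot": [0,0,0],"grip": 85},{"slide": [-1,-0.4,0],"rot": [0,0,0],"grip": 85},{"slide": [-1,-0.4,0],"rot": [0,0,0],"grip": 85},{"slide": [-1,-0.4,0],"rot": [0,0,0],"grip": 85},{"slide": [0,0,0.2],"rot": [0,0,-1],"grip": 85},{"slide": [0,0,0.2],"rot": [0,0,-1],"grip": 85},{"slide": [0,0,0.2],"rot": [0,0,-1],"grip": 85},{"slide": [0,0,0.2],"rot": [0,0,-1],"grip": 85},{"slide": [0,0,0.2],"rot": [0,0,-1],"grip": 85},{"slide": [0,0,0],"rot": [0,0,-0.9],"grip": 85}])

```text
clock: 1.77
eef_pos: [0.5569, 0.1752, 0.1994]
eef_rot: [-0.079, 0.997, -0.0, -0.002]
contact_force: [0.3, -0.4, -0.1]
opening: 0.0852
grip_force: 0.0
```

```bash
python3 - <<'E'
from h import *
go([.5749,.1496],.158+np.pi/2,.015)
K,T=wristT(); im,d=viewer.capture("wrist"); cv2.imwrite("pics/w1.png",im); np.savez("pics/w1.npz",K=K,T=T,d=d)
P=np.linalg.inv(T)@np.array([.5749,.1496,.038,1]);q=K@P[:3];print(q/q[2])
E
```

```text
slide total [-0.48 -0.93  6.15] rot total [-0.   -0.04 -0.  ] j6 -1.44 pos [0.5569 0.1752 0.1994] t 1.77
[222.87270719 183.89884198   1.        ]
```

View pics/w1.png

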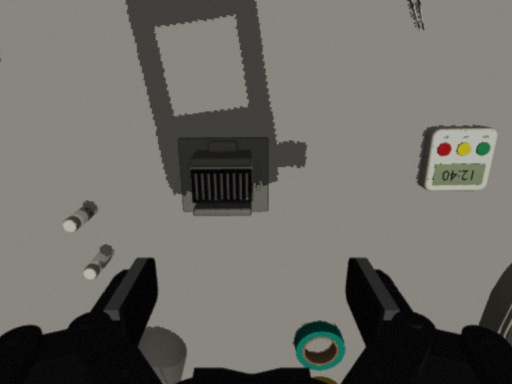

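The cradle shows squarely, with base corners (179,138), (269,138), (268,211) and (182,213), and the cassette is centred at (222,184), where it was predicted. I'll refine from these corners.

```bash
python3 - <<'E'
from h import *
z=np.load("pics/w1.npz")
w=ray(z["K"],z["T"],[(179,138),(269,138),(268,211.5),(182,212.5)],.008)
loc=[(-.04,-.046),(-.04,.046),(.04,.046),(.04,-.046)]
o,t,r=fit2(loc,w);print(o,t,r.round(4).tolist())
go(o,t+np.pi/2,.015)
E
```

```text
[0.57646359 0.149029  ] 0.15502313620073274 [[0.0, 0.0017], [0.0002, -0.0007], [-0.0008, -0.0005], [0.0006, -0.0005]]
slide total [-0.51 -0.97  6.17] rot total [-0.   -0.03  0.05] j6 -1.45 pos [0.5572 0.1753 0.2   ] t 1.82
```

Request:
drive_tool(commands=[{"slide": [-0.25,-0.48,0],"rot": [0,0,0],"grip": 85},{"slide": [-0.25,-0.47,0.1],"rot": [0,0,0],"grip": 85},{"slide": [0,0,1],"rot": [0,0,0],"grip": 85},{"slide": [0,0,1],"rot": [0,0,0],"grip": 85},{"slide": [0,0,1],"rot": [0,0,0],"grip": 85},{"slide": [0,0,1],"rot": [0,0,0],"grip": 85},{"slide": [0,0,0.9],"rot": [0,0,0],"grip": 85},{"slide": [0,0,0.7],"rot": [0,0,0],"grip": 85},{"slide": [0,0,0.4],"rot": [0,0,0],"grip": 85},{"slide": [0,0,0],"rot": [0,0,0],"grip": 85}])

```text
clock: 2.65
eef_pos: [0.5752, 0.1486, 0.0149]
eef_rot: [-0.076, 0.997, -0.001, -0.003]
contact_force: [-0.1, -0.0, 0.0]
opening: 0.0852
grip_force: 0.0
```

```bash
python3 - <<'E'
from h import *
go([.576,.1492],.156+np.pi/2,.015)
E
```

```text
slide total [-0.03  0.02 -0.  ] rot total [-0.01 -0.06 -0.05] j6 -1.49 pos [0.5752 0.1486 0.0149] t 2.65
```

Close, letting the fingers settle.

Request:
drive_tool(commands=[{"slide": [0,0,0],"rot": [0,-0.06,0],"grip": 50},{"slide": [0,0,0],"rot": [0,0,0],"grip": 50},{"slide": [0,0,0],"rot": [0,0,0],"grip": 50},{"slide": [0,0,0],"rot": [0,0,0],"grip": 50},{"slide": [0,0,0],"rot": [0,0,0],"grip": 50},{"slide": [0,0,0],"rot": [0,0,0],"grip": 50}], force=35)

```text
clock: 3.15
eef_pos: [0.578, 0.1498, 0.0196]
eef_rot: [-0.076, 0.997, 0.0, 0.004]
contact_force: [0.6, -0.5, 5.0]
opening: 0.0584
grip_force: 39.8
```

Request:
drive_tool(commands=[{"slide": [0,0,0],"rot": [0,0,0],"grip": 50},{"slide": [0,0,0],"rot": [0,0,0],"grip": 50}])

```text
clock: 3.32
eef_pos: [0.578, 0.1498, 0.0196]
eef_rot: [-0.076, 0.997, 0.0, 0.004]
contact_force: [-0.4, -1.0, 5.7]
opening: 0.0591
grip_force: 39.9
```

```bash
python3 - <<'E'
from h import *
go([.576,.1492],.156+np.pi/2,.015)
o=sensors.get_obs();print(o["contact_force"],o["ft_torque"],o["joint_velocities"].round(3))
K,T=wristT(); im,d=viewer.capture("wrist"); cv2.imwrite("pics/w2.png",im)
E
```

```text
slide total [ 0.07 -0.01  0.15] rot total [ 0.    0.08 -0.03] j6 -1.49 pos [0.578  0.1498 0.0196] t 3.32
[-0.44084044 -0.97934597  5.72594255] [-0.23530192  0.00644527 -0.08812575] [-0.    -0.002  0.001 -0.001 -0.     0.   ]
```

View pics/w2.png

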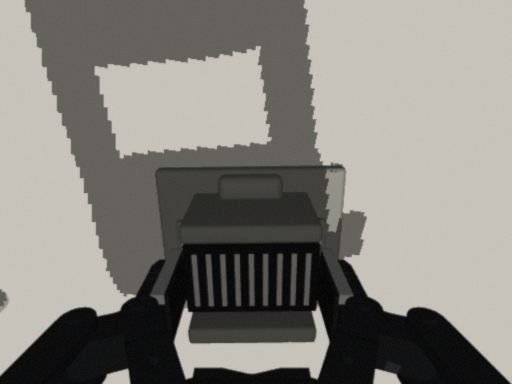

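The cassette's ends are between the pads at (185,285) and (320,285). The tool rode up about 5 mm as the pads swung forward, so the fingertips reach several mm past the TCP when they are partly closed. I'll lift.

Request:
drive_tool(commands=[{"slide": [0,0,-0.2],"rot": [0,0,0],"grip": 50},{"slide": [0,0,-0.3],"rot": [0,0,0],"grip": 50},{"slide": [0,0,-0.4],"rot": [0,0,0],"grip": 50},{"slide": [0,0,-0.5],"rot": [0,0,0],"grip": 50},{"slide": [0,0,-0.6],"rot": [0,0,0],"grip": 50},{"slide": [0,0,-0.6],"rot": [0,0,0],"grip": 50},{"slide": [0,0,-0.5],"rot": [0,0,0],"grip": 50},{"slide": [0,0,-0.3],"rot": [0,0,0],"grip": 50},{"slide": [0,0,0],"rot": [0,0,0],"grip": 50}])

```text
clock: 4.12
eef_pos: [0.5775, 0.15, 0.1227]
eef_rot: [-0.076, 0.997, 0.001, 0.005]
contact_force: [0.7, -0.5, -0.8]
opening: 0.0589
grip_force: 39.1
```

```bash
python3 - <<'E'
from h import *
go([.45,.03],1.383,.06)
o=sensors.get_obs();print(o["contact_force"],o["ft_torque"],o["opening"])
K,T=wristT(); im,d=viewer.capture("wrist"); cv2.imwrite("pics/w3.png",im)
E
```

```text
slide total [ 4.83 -3.31  2.04] rot total [0.02 0.1  3.26] j6 -1.49 pos [0.5775 0.15   0.1227] t 4.12
[ 0.69344509 -0.4964685  -0.76105546] [ 0.0322727 -0.023133  -0.0107518] 0.058858528696372266
```

View pics/w3.png

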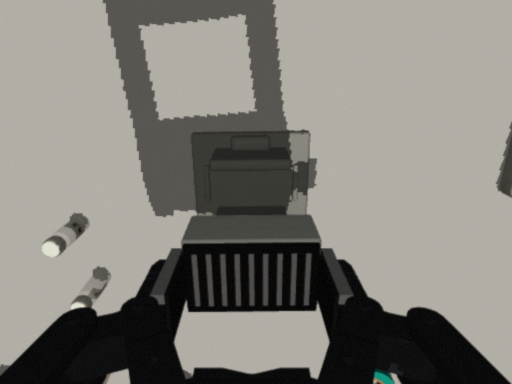

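The cassette is lifted clear and held squarely, its top spanning (187,250) to (320,310). Next it goes to the clear strip.

Request:
drive_tool(commands=[{"slide": [0.5,-0.31,0],"rot": [0,0,0],"grip": 50},{"slide": [0.9,-0.6,0],"rot": [0,0.1,0],"grip": 50},{"slide": [1,-0.7,0],"rot": [0,0,0],"grip": 50},{"slide": [1,-0.7,0],"rot": [0,0,0],"grip": 50},{"slide": [0.9,-0.6,0],"rot": [0,0,0],"grip": 50},{"slide": [0.5,-0.4,0.4],"rot": [0,0,0.4],"grip": 50},{"slide": [0,0,0.8],"rot": [0,0,0.8],"grip": 50},{"slide": [0,0,0.8],"rot": [0,0,0.8],"grip": 50},{"slide": [0,0,0.7],"rot": [0,0,0.8],"grip": 50},{"slide": [0,0,0.4],"rot": [0,0,0.5],"grip": 50}])

```text
clock: 5.0
eef_pos: [0.4464, 0.0292, 0.0248]
eef_rot: [0.098, 0.995, -0.001, -0.005]
contact_force: [0.0, -0.6, -1.0]
opening: 0.0588
grip_force: 39.0
```

Request:
drive_tool(commands=[{"slide": [0,0,0.2],"rot": [0,0,0],"grip": 50},{"slide": [0,0,0.1],"rot": [0,0,0],"grip": 50},{"slide": [0,0,0],"rot": [0,0,0],"grip": 50}])

```text
clock: 5.25
eef_pos: [0.4484, 0.0295, 0.0178]
eef_rot: [0.095, 0.995, -0.001, -0.003]
contact_force: [-0.1, 0.1, -1.7]
opening: 0.0591
grip_force: 39.0
```

```bash
python3 - <<'E'
from h import *
go([.45,.03],1.383,.0116)
o=sensors.get_obs();print(o["contact_force"],o["ft_torque"],o["opening"])
E
```

```text
slide total [-0.05  0.03  0.21] rot total [-0.02 -0.05 -0.03] j6 -1.34 pos [0.4484 0.0295 0.0178] t 5.25
[-0.10529533  0.10281858 -1.66298164] [-0.03385979 -0.07764654 -0.01223517] 0.059053826873895515
```

Request:
drive_tool(commands=[{"slide": [0,0,0.08],"rot": [0,-0.05,0],"grip": 50},{"slide": [0,0,0.08],"rot": [0,0,0],"grip": 50},{"slide": [0,0,0.04],"rot": [0,0,0],"grip": 50},{"slide": [0,0,0.02],"rot": [0,0,0],"grip": 50},{"slide": [0,0,0],"rot": [0,0,0],"grip": 50}])

```text
clock: 5.67
eef_pos: [0.449, 0.0295, 0.012]
eef_rot: [0.096, 0.995, -0.001, 0.001]
contact_force: [-0.3, 0.3, -2.0]
opening: 0.059
grip_force: 39.1
```

Request:
drive_tool(commands=[{"slide": [0,0,0.03],"rot": [0,0,0],"grip": 50},{"slide": [0,0,0.03],"rot": [0,0,0],"grip": 50},{"slide": [0,0,0],"rot": [0,0,0],"grip": 50}])

```text
clock: 5.92
eef_pos: [0.449, 0.0295, 0.0116]
eef_rot: [0.096, 0.995, -0.001, 0.001]
contact_force: [-3.9, -0.4, 13.9]
opening: 0.0587
grip_force: 40.7
```

Request:
drive_tool(commands=[{"slide": [0,0,-0.03],"rot": [0,0,0],"grip": 85},{"slide": [0,0,0],"rot": [0,0,0],"grip": 85},{"slide": [0,0,0],"rot": [0,0,0],"grip": 85},{"slide": [0,0,0],"rot": [0,0,0],"grip": 85},{"slide": [0,0,-0.5],"rot": [0,0,0],"grip": 85},{"slide": [0,0,-0.9],"rot": [0,0,0],"grip": 85},{"slide": [0,0,-0.9],"rot": [0,0,0],"grip": 85},{"slide": [0,0,-0.5],"rot": [0,0,0.5],"grip": 85},{"slide": [0,0,0],"rot": [0,0,1],"grip": 85},{"slide": [0,0,0],"rot": [0,0,1],"grip": 85}])

```text
clock: 6.75
eef_pos: [0.4495, 0.0296, 0.0961]
eef_rot: [0.228, 0.974, -0.0, 0.002]
contact_force: [-0.1, -0.6, 0.1]
opening: 0.0849
grip_force: 0.0
```

Request:
drive_tool(commands=[{"slide": [0,0,0],"rot": [0,0,1],"grip": 85},{"slide": [0,0,0],"rot": [0,0,1],"grip": 85},{"slide": [0,0,0],"rot": [0,0,1],"grip": 85},{"slide": [0,0,0],"rot": [0,0,1],"grip": 85},{"slide": [0,0,0],"rot": [0,0,1],"grip": 85},{"slide": [0,0,0],"rot": [0,0,1],"grip": 85},{"slide": [0,0,0],"rot": [0,0,1],"grip": 85},{"slide": [0,0,0],"rot": [0,0,1],"grip": 85},{"slide": [0,0,0],"rot": [0,0,1],"grip": 85},{"slide": [0,0,0],"rot": [0,0,1],"grip": 85}])

```text
clock: 7.58
eef_pos: [0.4486, 0.0296, 0.0947]
eef_rot: [0.684, 0.729, -0.0, 0.001]
contact_force: [-0.1, -0.5, -0.6]
opening: 0.0849
grip_force: 0.0
```

Request:
drive_tool(commands=[{"slide": [0,0,0],"rot": [0,0,1],"grip": 85},{"slide": [0,0,0],"rot": [0,0,1],"grip": 85},{"slide": [0,0,0],"rot": [0,0,0.5],"grip": 85},{"slide": [0,0,0],"rot": [0,0,0],"grip": 85}])

```text
clock: 7.92
eef_pos: [0.4486, 0.0296, 0.0947]
eef_rot: [0.772, 0.636, -0.0, 0.001]
contact_force: [0.2, 0.1, -0.1]
opening: 0.0851
grip_force: 0.0
```

```bash
python3 - <<'E'
from h import *
go([.449,.0295],-.188,.020)
K,T=wristT(); im,d=viewer.capture("wrist"); cv2.imwrite("pics/w4.png",im);np.savez("pics/w4.npz",K=K,T=T,d=d)
E
```

```text
slide total [0.   0.01 2.49] rot total [ 0.01  0.01 -0.05] j6 0.24 pos [0.4486 0.0296 0.0947] t 7.92
```

View pics/w4.png

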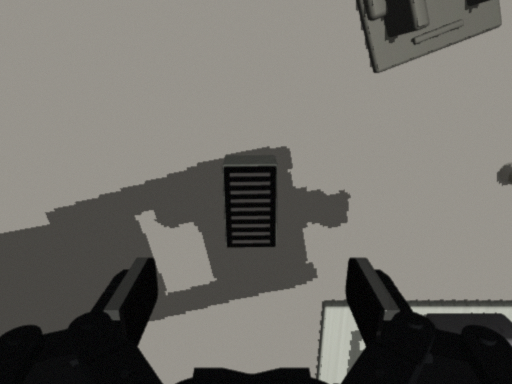

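The cassette stands upright on the table, its top spanning (225,165) to (275,247) and centred near (250,206), square to the tool.

```bash
python3 - <<'E'
from h import *
z=np.load("pics/w4.npz")
w=ray(z["K"],z["T"],[(224.5,166),(275.5,166),(275.5,247),(226,247)],.03)
print(w.round(4)); c=w.mean(0)[:2]; e=w[1]-w[0]+w[2]-w[3]; print(c,np.arctan2(e[1],e[0]),np.linalg.norm(w[1]-w[0]),np.linalg.norm(w[2]-w[1]))
go(c,np.arctan2(e[1],e[0]),.020)
E
```

```text
[[ 0.4386  0.0611  0.03  ]
 [ 0.4703  0.0549  0.03  ]
 [ 0.4605 -0.0021  0.03  ]
 [ 0.427   0.0046  0.03  ]]
[0.4490847  0.02962815] -0.19489489738762358 0.03231500166252812 0.0577941492594582
slide total [0.01 0.01 2.49] rot total [0.01 0.01 0.03] j6 0.23 pos [0.4486 0.0296 0.0948] t 7.97
```

Request:
drive_tool(commands=[{"slide": [0,0,0.6],"rot": [0,0,0],"grip": 85},{"slide": [0,0,0.9],"rot": [0,0,0],"grip": 85},{"slide": [0,0,0.7],"rot": [0,0,0],"grip": 70},{"slide": [0,0,0.25],"rot": [0,0,0],"grip": 60},{"slide": [0,0,0.04],"rot": [0,0,0],"grip": 50},{"slide": [0,0,0],"rot": [0,0,0],"grip": 20},{"slide": [0,0,0],"rot": [0,0,0],"grip": 20},{"slide": [0,0,0],"rot": [0,0,0],"grip": 20},{"slide": [0,0,0],"rot": [0,0,0],"grip": 20},{"slide": [0,0,0],"rot": [0,0,0],"grip": 20}], force=40)

```text
clock: 8.8
eef_pos: [0.4492, 0.0295, 0.0209]
eef_rot: [0.772, 0.636, 0.0, 0.001]
contact_force: [-0.0, 0.3, 0.7]
opening: 0.0348
grip_force: 40.1
```

Request:
drive_tool(commands=[{"slide": [0,0,0],"rot": [0,0,0],"grip": 20},{"slide": [0,0,0],"rot": [0,0,0],"grip": 20}])

```text
clock: 8.97
eef_pos: [0.4493, 0.0295, 0.0208]
eef_rot: [0.772, 0.636, 0.0, 0.001]
contact_force: [-0.6, -0.8, 3.8]
opening: 0.0341
grip_force: 40.5
```

Request:
drive_tool(commands=[{"slide": [0,0,-0.2],"rot": [0,0,0],"grip": 20},{"slide": [0,0,-0.5],"rot": [0,0,0],"grip": 20},{"slide": [0,0,-0.8],"rot": [0,0,0],"grip": 20},{"slide": [0,0,-0.9],"rot": [0,0,0],"grip": 20},{"slide": [0,0,-0.9],"rot": [0,0,0],"grip": 20},{"slide": [0,0,-0.7],"rot": [0,0,0],"grip": 20},{"slide": [0,0,-0.3],"rot": [0,0,0],"grip": 20},{"slide": [0,0,0],"rot": [0,0,0],"grip": 20}])

```text
clock: 9.63
eef_pos: [0.4499, 0.0297, 0.1512]
eef_rot: [0.772, 0.636, 0.002, 0.002]
contact_force: [-0.3, -0.6, -1.6]
opening: 0.0344
grip_force: 40.3
```

```bash
python3 - <<'E'
from h import *
go([.5935,-.2330],-.188,.15)
o=sensors.get_obs();print(o["contact_force"],o["opening"])
E
```

```text
slide total [-7.68  6.37  0.08] rot total [ 0.06  0.   -0.04] j6 0.24 pos [0.4499 0.0297 0.1512] t 9.63
[-0.32183203 -0.55901958 -1.61792368] 0.03435874653020994
```

Request:
drive_tool(commands=[{"slide": [-0.5,0.3,0],"rot": [0,0,0],"grip": 20},{"slide": [-0.9,0.5,0],"rot": [0,0,0],"grip": 20},{"slide": [-1,0.6,0],"rot": [0,0,0],"grip": 20},{"slide": [-1,0.6,0],"rot": [0,0,0],"grip": 20},{"slide": [-1,0.6,0],"rot": [0,0,0],"grip": 20},{"slide": [-1,0.6,0],"rot": [0,0,0],"grip": 20},{"slide": [-1,0.6,0],"rot": [0,0,0],"grip": 20},{"slide": [-1,0.6,0],"rot": [0,0,0],"grip": 20},{"slide": [-1,0.6,0],"rot": [0,0,0],"grip": 20},{"slide": [-1,0.6,0],"rot": [0,0,0],"grip": 20}])

```text
clock: 10.47
eef_pos: [0.5589, -0.2805, 0.1473]
eef_rot: [0.772, 0.636, -0.001, -0.001]
contact_force: [0.9, 0.9, -0.9]
opening: 0.0343
grip_force: 40.3
```

Request:
drive_tool(commands=[{"slide": [-0.9,0.5,0],"rot": [0,0,0],"grip": 20},{"slide": [-0.6,0.2,0],"rot": [0,0,0],"grip": 20},{"slide": [-0.2,0,0],"rot": [0,0,0],"grip": 20},{"slide": [0,0,0],"rot": [0,0,0],"grip": 20},{"slide": [0,0,0],"rot": [0,0,0],"grip": 20}])

```text
clock: 10.88
eef_pos: [0.5694, -0.3323, 0.1482]
eef_rot: [0.772, 0.636, -0.0, -0.001]
contact_force: [-0.5, 0.8, -1.2]
opening: 0.0344
grip_force: 40.3
```

```bash
python3 - <<'E'
from h import *
go([.5935,-.2330],-.188,.15)
K,T=wristT(); im,d=viewer.capture("wrist"); cv2.imwrite("pics/w5.png",im);np.savez("pics/w5.npz",K=K,T=T,d=d)
E
```

```text
slide total [ 3.4   0.15 -0.06] rot total [-0.02 -0.01 -0.05] j6 -0.35 pos [ 0.5694 -0.3323  0.1482] t 10.88
```

View pics/w5.png

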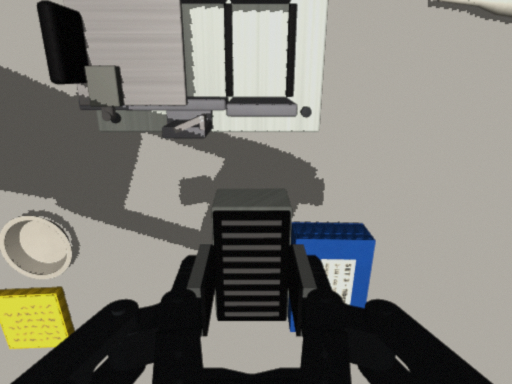

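The bay lips are at columns 229 and 292, and the near end wall spans (227,98) to (298,116). The plate's corner is at (321,130) and the gate handle at (63,45). I'll check the reader's frame against these with rays and depth.

```bash
python3 - <<'E'
from h import *
z=np.load("pics/w5.npz");K,T,d=z["K"],z["T"],z["d"]
o=np.array([.5935,-.2330]);th=-.188
def loc(w):
    c,s=np.cos(th),np.sin(th); return (w[:,:2]-o)@np.array([[c,-s],[s,c]])
print("corners",loc(ray(K,T,[(321,130),(100,130),(327,0)],.010)).round(4))
print("lips inner/outer",loc(ray(K,T,[(232,50),(288,50),(232,90),(288,90)],.015)).round(4))
v,u=np.mgrid[0:384,0:512]; P=np.stack([(u-K[0,2])/K[0,0]*d,(v-K[1,2])/K[1,1]*d,d,np.ones_like(d)],-1)@T.T
P=P[...,:3].reshape(-1,3);ok=(d.ravel()>0);L=loc(P)
for nm,m in {"walltop":(P[:,2]>.074)&(P[:,2]<.086)&(abs(L[:,0])<.035)&(L[:,1]>-.05)&(L[:,1]<-.02),"gate":(P[:,2]>.045)&(P[:,2]<.053)&(L[:,0]<0)&(L[:,1]>-.05)}.items():
    m&=ok; print(nm,m.sum(), np.percentile(L[m],[1,5,50,95,99],axis=0).round(4).tolist(),P[m,2].mean().round(4))
# cassette in hand: top face
m=ok&(v.ravel()>200)&(v.ravel()<320)&(u.ravel()>216)&(u.ravel()<288)
print("cass top z",np.percentile(P[m,2],[10,50,90]).round(4))
w=ray(K,T,[(214,209),(291,209),(286,319),(217,319)],np.median(P[m,2]))
print("cassette centre",w.mean(0).round(4),(w[1]-w[0]).round(4),(w[2]-w[1]).round(4)); go(o,th,.15)
E
```

```text
corners [[ 0.0537 -0.062 ]
 [-0.1297 -0.061 ]
 [ 0.0522  0.0333]]
lips inner/outer [[-0.0183 -0.0006]
 [ 0.024  -0.0009]
 [-0.0191 -0.0296]
 [ 0.0249 -0.0299]]
walltop 923 [[-0.0189, -0.0419], [-0.0174, -0.0417], [0.0027, -0.0381], [0.0219, -0.0347], [0.0237, -0.0346]] 0.0786
gate 9563 [[-0.1217, -0.0372], [-0.1127, -0.0339], [-0.0791, 0.0003], [-0.0516, 0.0252], [-0.0493, 0.0271]] 0.0477
cass top z [0.155  0.1562 0.1569]
cassette centre [ 0.5708 -0.3318  0.1562] [ 0.0324 -0.0063  0.    ] [-0.0113 -0.0565  0.    ]
slide total [ 3.39  0.15 -0.04] rot total [-0.01 -0.   -0.04] j6 -0.35 pos [ 0.5697 -0.3319  0.1487] t 10.93
```

Request:
drive_tool(commands=[{"slide": [0.4,0.05,0],"rot": [0,0,-0.1],"grip": 20},{"slide": [0.8,0.05,0],"rot": [0,0,0],"grip": 20},{"slide": [0.9,0.05,0],"rot": [0,0,0],"grip": 20},{"slide": [0.8,0.05,0.2],"rot": [0,0,0],"grip": 20},{"slide": [0.4,0.01,0.4],"rot": [0,0,0],"grip": 20},{"slide": [0.07,0,0.3],"rot": [0,0,0],"grip": 20},{"slide": [0,0,0.1],"rot": [0,0,0],"grip": 20},{"slide": [0,0,0],"rot": [0,0,0],"grip": 20},{"slide": [0,0,0],"rot": [0,0,0],"grip": 20}])

```text
clock: 11.68
eef_pos: [0.5951, -0.2356, 0.12]
eef_rot: [0.769, 0.64, -0.0, 0.001]
contact_force: [0.7, 0.3, -1.1]
opening: 0.0345
grip_force: 40.3
```

```bash
python3 - <<'E'
from h import *
go([.5951,-.2338],-.184,.031)
E
```

```text
slide total [ 0.06 -0.01  2.97] rot total [0.01 0.02 0.02] j6 -0.21 pos [ 0.5951 -0.2356  0.12  ] t 11.68
```

Request:
drive_tool(commands=[{"slide": [0.06,0,0.2],"rot": [0,0,0],"grip": 20},{"slide": [0,0,0.4],"rot": [0,0,0],"grip": 20},{"slide": [0,0,0.4],"rot": [0,0,0],"grip": 20},{"slide": [0,0,0.4],"rot": [0,0,0],"grip": 20},{"slide": [0,0,0.4],"rot": [0,0,0],"grip": 20},{"slide": [0,0,0.3],"rot": [0,0,0],"grip": 20},{"slide": [0,0,0.2],"rot": [0,0,0],"grip": 20},{"slide": [0,0,0.1],"rot": [0,0,0],"grip": 20},{"slide": [0,0,0],"rot": [0,0,0],"grip": 20}])

```text
clock: 12.43
eef_pos: [0.5952, -0.2334, 0.0469]
eef_rot: [0.768, 0.64, -0.0, 0.0]
contact_force: [-0.3, -0.3, -1.5]
opening: 0.0343
grip_force: 40.3
```

```bash
python3 - <<'E'
from h import *
go([.5951,-.2338],-.184,.031);o=sensors.get_obs();print(o["contact_force"],o["ft_torque"])
E
```

```text
slide total [-0.01 -0.    0.53] rot total [-0.    0.01  0.02] j6 -0.21 pos [ 0.5952 -0.2334  0.0469] t 12.43
[-0.2628182  -0.34736241 -1.50503766] [ 0.03142086 -0.02232857  0.00234501]
```

Request:
drive_tool(commands=[{"slide": [0,0,0.15],"rot": [0,0,0],"grip": 20},{"slide": [0,0,0.15],"rot": [0,0,0],"grip": 20},{"slide": [0,0,0.1],"rot": [0,0,0],"grip": 20},{"slide": [0,0,0.05],"rot": [0,0,0],"grip": 20},{"slide": [0,0,0.03],"rot": [0,0,0],"grip": 20},{"slide": [0,0,0],"rot": [0,0,0],"grip": 20}])

```text
clock: 12.93
eef_pos: [0.5955, -0.2335, 0.0333]
eef_rot: [0.768, 0.64, -0.0, 0.001]
contact_force: [0.7, -0.0, -3.1]
opening: 0.0342
grip_force: 40.3
```

Request:
drive_tool(commands=[{"slide": [0,0,0.03],"rot": [0,0,0],"grip": 20},{"slide": [0,0,0.02],"rot": [0,0,0],"grip": 20},{"slide": [0,0,0],"rot": [0,0,0],"grip": 20}])

```text
clock: 13.18
eef_pos: [0.5955, -0.2335, 0.032]
eef_rot: [0.768, 0.64, -0.0, 0.001]
contact_force: [-0.6, 0.2, -2.3]
opening: 0.0342
grip_force: 40.3
```

Request:
drive_tool(commands=[{"slide": [0,0,0.03],"rot": [0,0,0],"grip": 20},{"slide": [0,0,0.02],"rot": [0,0,0],"grip": 20},{"slide": [0,0,0],"rot": [0,0,0],"grip": 20}])

```text
clock: 13.43
eef_pos: [0.5957, -0.2336, 0.0309]
eef_rot: [0.768, 0.64, 0.0, 0.001]
contact_force: [-0.5, 0.0, 1.6]
opening: 0.0345
grip_force: 40.6
```

Request:
drive_tool(commands=[{"slide": [0,0,0.01],"rot": [0,0,0],"grip": 20},{"slide": [0,0,0],"rot": [0,0,0],"grip": 40},{"slide": [0,0,0],"rot": [0,0,0],"grip": 50},{"slide": [0,0,0],"rot": [0,0,0],"grip": 50},{"slide": [0,0,0],"rot": [0,0,0],"grip": 50},{"slide": [0,0,-0.2],"rot": [0,0,0],"grip": 50},{"slide": [0,0,-0.6],"rot": [0,0,0],"grip": 50},{"slide": [0,0,-0.9],"rot": [0,0,0],"grip": 50},{"slide": [0,0,-0.9],"rot": [0,0,0],"grip": 50},{"slide": [0,0,-0.9],"rot": [0,0,0],"grip": 50}])

```text
clock: 14.27
eef_pos: [0.5953, -0.2333, 0.1365]
eef_rot: [0.768, 0.64, -0.0, 0.001]
contact_force: [0.5, -0.1, -0.1]
opening: 0.05
grip_force: 0.0
```

Request:
drive_tool(commands=[{"slide": [0,0,-0.9],"rot": [0,0,0],"grip": 50},{"slide": [0,0,-0.5],"rot": [0,0,-1],"grip": 40},{"slide": [0,0,0],"rot": [0,0,-1],"grip": 40},{"slide": [0,0,0],"rot": [0,0,-1],"grip": 40},{"slide": [0,0,0],"rot": [0,0,-1],"grip": 40}])

```text
clock: 14.68
eef_pos: [0.5955, -0.2333, 0.1782]
eef_rot: [0.617, 0.787, -0.0, 0.002]
contact_force: [0.3, 0.3, 0.1]
opening: 0.0398
grip_force: 0.0
```

```bash
python3 - <<'E'
from h import *
t=-.188;n=p2([.5935+.0028,-.2330],t,(-.02,.1));print(n)
go(n,t+np.pi/2,.15)
E
```

```text
[ 0.59534185 -0.13102411]
slide total [3.31 0.81 0.93] rot total [  0.     0.03 -10.89] j6 -0.63 pos [ 0.5955 -0.2333  0.1782] t 14.68
```

Request:
drive_tool(commands=[{"slide": [0,0,0],"rot": [0,0,-1],"grip": 40},{"slide": [0,0,0],"rot": [0,0,-1],"grip": 40},{"slide": [0,0,0],"rot": [0,0,-1],"grip": 40},{"slide": [0,0,0],"rot": [0,0,-1],"grip": 40},{"slide": [0,0,0],"rot": [0,0,-1],"grip": 40},{"slide": [0,0,0],"rot": [0,0,-1],"grip": 40},{"slide": [0,0,0],"rot": [0,0,-1],"grip": 40},{"slide": [0,0,0],"rot": [0,0,-1],"grip": 40},{"slide": [0,0,0],"rot": [0,0,-1],"grip": 40},{"slide": [0,0,0],"rot": [0,0,-1],"grip": 40}])

```text
clock: 15.52
eef_pos: [0.5954, -0.2333, 0.1775]
eef_rot: [0.14, 0.99, -0.001, 0.001]
contact_force: [0.6, 0.0, 0.0]
opening: 0.0401
grip_force: 0.0
```

Request:
drive_tool(commands=[{"slide": [0,0,0],"rot": [0,0,-0.9],"grip": 40},{"slide": [0.14,0.8,0],"rot": [0,0,0],"grip": 40},{"slide": [0.2,1,0],"rot": [0,0,0],"grip": 40},{"slide": [0.2,1,0.2],"rot": [0,0,0],"grip": 40},{"slide": [0.1,0.5,0.3],"rot": [0,0,0],"grip": 40},{"slide": [0,0,0.3],"rot": [0,0,0],"grip": 40},{"slide": [0,0,0.1],"rot": [0,0,0],"grip": 40},{"slide": [0,0,0],"rot": [0,0,0],"grip": 40}])

```text
clock: 16.18
eef_pos: [0.5949, -0.1332, 0.1487]
eef_rot: [0.096, 0.995, -0.001, -0.001]
contact_force: [0.0, 0.3, -0.2]
opening: 0.0403
grip_force: 0.0
```

```bash
python3 - <<'E'
from h import *
o=np.array([.5963,-.2330]);th=-.188;n=p2(o,th,(-.02,.1))
go(n,th+np.pi/2,.075)
K,T=wristT(); im,d=viewer.capture("wrist"); cv2.imwrite("pics/w6.png",im);np.savez("pics/w6.npz",K=K,T=T,d=d)
v,u=np.mgrid[0:384,0:512]; P=np.stack([(u-K[0,2])/K[0,0]*d,(v-K[1,2])/K[1,1]*d,d,np.ones_like(d)],-1)@T.T
P=P[...,:3].reshape(-1,3);c,s=np.cos(th),np.sin(th);L=(P[:,:2]-o)@np.array([[c,-s],[s,c]])
m=(d.ravel()>0)&(P[:,2]>.084)&(P[:,2]<.095)&(abs(L[:,0]+.02)<.035)&(abs(L[:,1]-.1)<.035)
print(m.sum(),np.percentile(L[m],[2,50,98],axis=0).round(4),np.median(P[m,2]))
print(cv2.fitLine(L[m].astype(np.float32),cv2.DIST_L2,0,.01,.01).ravel())
E
```

```text
slide total [-0.    0.08  2.46] rot total [-0.02 -0.01 -0.04] j6 -1.62 pos [ 0.5949 -0.1332  0.1487] t 16.18
1137 [[-0.0419  0.0922]
 [-0.0226  0.0981]
 [ 0.0005  0.1034]] 0.08782891732991435
[ 0.99992824 -0.01198059 -0.02177185  0.09795718]
```

View pics/w6.png

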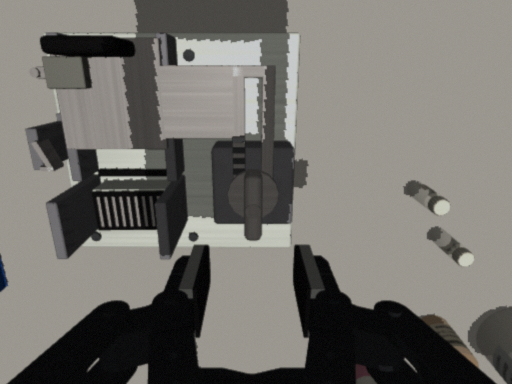

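The cassette is seated between the end walls at (130,210). The nut's bar runs from (254,170) to (254,240), centred between the fingers. I'll descend onto the bar.

Request:
drive_tool(commands=[{"slide": [0,0,0.4],"rot": [0,0,0],"grip": 40},{"slide": [0,0,0.7],"rot": [0,0,0],"grip": 40},{"slide": [0,0,0.7],"rot": [0,0,0],"grip": 40},{"slide": [0,0,0.35],"rot": [0,0,0],"grip": 40},{"slide": [0,0,0],"rot": [0,0,0],"grip": 40},{"slide": [0,0,0],"rot": [0,0,0],"grip": 5},{"slide": [0,0,0],"rot": [0,0,0],"grip": 5},{"slide": [0,0,0],"rot": [0,0,0],"grip": 5},{"slide": [0,0,0],"rot": [0,0,0],"grip": 5},{"slide": [0,0,0],"rot": [0,0,0],"grip": 5}], force=60)

```text
clock: 17.07
eef_pos: [0.5967, -0.1328, 0.087]
eef_rot: [0.096, 0.995, -0.001, 0.002]
contact_force: [0.9, 0.2, 5.5]
opening: 0.0085
grip_force: 59.0
```

Request:
drive_tool(commands=[{"slide": [0,0,0],"rot": [0,0,0],"grip": 5},{"slide": [0,0,0],"rot": [0,0,0],"grip": 5}])

```text
clock: 17.23
eef_pos: [0.5967, -0.1328, 0.087]
eef_rot: [0.096, 0.995, -0.001, 0.002]
contact_force: [0.9, 1.0, 5.8]
opening: 0.0083
grip_force: 59.3
```

```bash
python3 - <<'E'
from h import *
o=sensors.get_obs();go(o["eef_pos"][:2],-.188+np.pi/2,.083);print(o["contact_force"],o["ft_torque"],o["opening"],o["eef_rot"])
E
```

```text
slide total [0.   0.   0.13] rot total [-0.01  0.04 -0.04] j6 -1.61 pos [ 0.5967 -0.1328  0.087 ] t 17.23
[0.88541231 1.02603461 5.82130479] [ 0.05047859 -0.10395532  0.01621289] 0.008338859445174455 [ 9.60411484e-02  9.95374327e-01 -9.72484804e-04  2.25842086e-03]
```

Request:
drive_tool(commands=[{"slide": [0,0,-0.04],"rot": [0,0,0.3],"grip": 5},{"slide": [0,0,0],"rot": [0,0,0.4],"grip": 5},{"slide": [0,0,0],"rot": [0,0,0.3],"grip": 5},{"slide": [0,0,0],"rot": [0,0,0],"grip": 5}])

```text
clock: 17.57
eef_pos: [0.5967, -0.1327, 0.0871]
eef_rot: [0.147, 0.989, -0.001, 0.002]
contact_force: [2.5, 0.4, -0.2]
opening: 0.0089
grip_force: 60.4
```

```bash
python3 - <<'E'
from h import *
o=sensors.get_obs();go(o["eef_pos"][:2],-.188+np.pi/2,.083);print(o["contact_force"],o["ft_torque"],o["opening"],o["joint_positions"])
E
```

```text
slide total [0.   0.   0.14] rot total [-0.01  0.04 -1.03] j6 -1.51 pos [ 0.5967 -0.1327  0.0871] t 17.57
[ 2.5371906   0.37556439 -0.23272189] [ 0.0521512  -0.44331011  0.43652352] 0.008858658545121401 [-0.23682681  0.49269467  1.67820454 -0.00189136  0.96658134 -1.51049587]
```

Request:
drive_tool(commands=[{"slide": [0,0,0],"rot": [0,0,0.5],"grip": 5},{"slide": [0,0,0],"rot": [0,0,0],"grip": 5}])

```text
clock: 17.73
eef_pos: [0.5967, -0.1326, 0.0871]
eef_rot: [0.173, 0.985, -0.001, 0.002]
contact_force: [4.3, 1.1, -0.5]
opening: 0.0086
grip_force: 61.8
```

```bash
python3 - <<'E'
from h import *
o=sensors.get_obs();go(o["eef_pos"][:2],-.188+np.pi/2,.083);print(o["contact_force"],o["ft_torque"],o["opening"],o["grip_force"])
E
```

```text
slide total [0.   0.   0.14] rot total [-0.01  0.04 -1.52] j6 -1.46 pos [ 0.5967 -0.1326  0.0871] t 17.73
[ 4.31372349  1.05517673 -0.54487114] [ 0.12957167 -0.55778249  0.69236404] 0.00856141551482747 61.847062478918815
```

Request:
drive_tool(commands=[{"slide": [0,0,0],"rot": [0,0,-1],"grip": 5},{"slide": [0,0,0],"rot": [0,0,-1],"grip": 5},{"slide": [0,0,0],"rot": [0,0,-1],"grip": 5},{"slide": [0,0,0],"rot": [0,0,-0.5],"grip": 5},{"slide": [0,0,0],"rot": [0,0,0],"grip": 5}])

```text
clock: 18.15
eef_pos: [0.5966, -0.1324, 0.0871]
eef_rot: [-0.009, 1.0, -0.001, 0.002]
contact_force: [3.5, 1.3, 2.0]
opening: 0.0083
grip_force: 60.1
```

```bash
python3 - <<'E'
from h import *
o=sensors.get_obs();go(o["eef_pos"][:2],-.188+np.pi/2,.083);print(o["contact_force"],o["ft_torque"],o["opening"],o["grip_force"])
E
```

```text
slide total [0.   0.   0.14] rot total [-0.01  0.04  1.97] j6 -1.83 pos [ 0.5966 -0.1324  0.0871] t 18.15
[3.46680407 1.34875223 1.9941605 ] [ 0.27024184 -0.69012708 -0.07659486] 0.00825391636543674 60.11108458042145
```

It turns freely counterclockwise, and the other way is the stop. I'll regrasp half a turn round so that joint 6 has enough range.

Request:
drive_tool(commands=[{"slide": [0,0,0],"rot": [0,0,0],"grip": 40},{"slide": [0,0,0],"rot": [0,0,0],"grip": 40},{"slide": [0,0,0],"rot": [0,0,0],"grip": 40},{"slide": [0,0,-0.4],"rot": [0,0,0],"grip": 40},{"slide": [0,0,-0.7],"rot": [0,0,0],"grip": 40},{"slide": [0,0,-0.4],"rot": [0,0,0.5],"grip": 40},{"slide": [0,0,0],"rot": [0,0,1],"grip": 40},{"slide": [0,0,0],"rot": [0,0,1],"grip": 40},{"slide": [0,0,0],"rot": [0,0,1],"grip": 40},{"slide": [0,0,0],"rot": [0,0,1],"grip": 40}])

```text
clock: 18.98
eef_pos: [0.5947, -0.1326, 0.1315]
eef_rot: [0.228, 0.974, -0.001, -0.0]
contact_force: [0.5, -0.1, 0.3]
opening: 0.0398
grip_force: 0.0
```

Request:
drive_tool(commands=[{"slide": [0,0,0],"rot": [0,0,1],"grip": 40},{"slide": [0,0,0],"rot": [0,0,1],"grip": 40},{"slide": [0,0,0],"rot": [0,0,1],"grip": 40},{"slide": [0,0,0],"rot": [0,0,1],"grip": 40},{"slide": [0,0,0],"rot": [0,0,1],"grip": 40},{"slide": [0,0,0],"rot": [0,0,1],"grip": 40},{"slide": [0,0,0],"rot": [0,0,1],"grip": 40},{"slide": [0,0,0],"rot": [0,0,1],"grip": 40},{"slide": [0,0,0],"rot": [0,0,1],"grip": 40},{"slide": [0,0,0],"rot": [0,0,1],"grip": 40}])

```text
clock: 19.82
eef_pos: [0.5946, -0.1326, 0.1313]
eef_rot: [0.684, 0.729, -0.001, 0.0]
contact_force: [0.5, 0.0, 0.9]
opening: 0.0398
grip_force: 0.0
```

Request:
drive_tool(commands=[{"slide": [0,0,0],"rot": [0,0,1],"grip": 40},{"slide": [0,0,0],"rot": [0,0,1],"grip": 40},{"slide": [0,0,0],"rot": [0,0,1],"grip": 40},{"slide": [0,0,0],"rot": [0,0,1],"grip": 40},{"slide": [0,0,0],"rot": [0,0,1],"grip": 40},{"slide": [0,0,0],"rot": [0,0,1],"grip": 40},{"slide": [0,0,0],"rot": [0,0,1],"grip": 40},{"slide": [0,0,0],"rot": [0,0,1],"grip": 40},{"slide": [0,0,0],"rot": [0,0,1],"grip": 40},{"slide": [0,0,0],"rot": [0,0,1],"grip": 40}])

```text
clock: 20.65
eef_pos: [0.5947, -0.1326, 0.1313]
eef_rot: [0.957, 0.289, -0.001, 0.001]
contact_force: [-0.7, 0.1, -0.8]
opening: 0.0402
grip_force: 0.0
```

Request:
drive_tool(commands=[{"slide": [0,0,0],"rot": [0,0,1],"grip": 40},{"slide": [0,0,0],"rot": [0,0,1],"grip": 40},{"slide": [0,0,0],"rot": [0,0,1],"grip": 40},{"slide": [0,0,0],"rot": [0,0,1],"grip": 40},{"slide": [0,0,0],"rot": [0,0,1],"grip": 40},{"slide": [0,0,0],"rot": [0,0,0.5],"grip": 40},{"slide": [0,0,0],"rot": [0,0,0],"grip": 40}])

```text
clock: 21.23
eef_pos: [0.5948, -0.1326, 0.1313]
eef_rot: [1.0, 0.008, -0.0, 0.001]
contact_force: [0.5, -0.0, 0.0]
opening: 0.0402
grip_force: 0.0
```

```bash
python3 - <<'E'
from h import *
go([.5963,-.1328],-.188+np.pi/2+np.radians(11.8),.088)
K,T=wristT(); im,d=viewer.capture("wrist"); cv2.imwrite("pics/w7.png",im)
v,u=np.mgrid[0:384,0:512]; P=np.stack([(u-K[0,2])/K[0,0]*d,(v-K[1,2])/K[1,1]*d,d,np.ones_like(d)],-1)@T.T
P=P[...,:3].reshape(-1,3);c=np.array([.596,-.132])
m=(d.ravel()>0)&(P[:,2]>.084)&(P[:,2]<.094)&(np.hypot(*(P[:,:2]-c).T)<.03)
L=P[m];print(m.sum(),L.mean(0),cv2.minAreaRect(L[:,:2].astype(np.float32)*1000)); l=cv2.fitLine(L[:,:2].astype(np.float32),cv2.DIST_L2,0,.01,.01).ravel();print(l,np.arctan2(l[1],l[0]))
E
```

```text
slide total [0.05 0.   1.44] rot total [ 0.01  0.01 -0.02] j6 1.32 pos [ 0.5948 -0.1326  0.1313] t 21.23
1281 [ 0.59765326 -0.13319395  0.08755115] ((596.1693115234375, -133.4159698486328), (45.30811309814453, 11.437114715576172), 0.31605976819992065)
[ 0.99998736  0.00502385  0.59765327 -0.13319394] 0.005023867
```

Request:
drive_tool(commands=[{"slide": [0.05,0.02,0.3],"rot": [0,0,0],"grip": 40},{"slide": [0,0,0.6],"rot": [0,0,0],"grip": 40},{"slide": [0,0,0.42],"rot": [0,0,0],"grip": 40},{"slide": [0,0,0.1],"rot": [0,0,0],"grip": 5},{"slide": [0,0,0],"rot": [0,0,0],"grip": 5},{"slide": [0,0,0],"rot": [0,0,0],"grip": 5},{"slide": [0,0,0],"rot": [0,0,0],"grip": 5},{"slide": [0,0,0],"rot": [0,0,0],"grip": 5},{"slide": [0,0,0],"rot": [0,0,-0.5],"grip": 5},{"slide": [0,0,0],"rot": [0,0,-1],"grip": 5}])

```text
clock: 22.12
eef_pos: [0.5964, -0.1323, 0.0885]
eef_rot: [0.996, 0.088, -0.0, -0.0]
contact_force: [-0.5, 4.0, -6.5]
opening: 0.0075
grip_force: 58.7
```

Request:
drive_tool(commands=[{"slide": [0,0,0],"rot": [0,0,-1],"grip": 5},{"slide": [0,0,0],"rot": [0,0,-1],"grip": 5},{"slide": [0,0,0],"rot": [0,0,-1],"grip": 5},{"slide": [0,0,0],"rot": [0,0,-1],"grip": 5},{"slide": [0,0,0],"rot": [0,0,-1],"grip": 5},{"slide": [0,0,0],"rot": [0,0,-1],"grip": 5}])

```text
clock: 22.62
eef_pos: [0.596, -0.1313, 0.0885]
eef_rot: [0.92, 0.392, -0.0, -0.001]
contact_force: [-1.7, 6.2, -6.1]
opening: 0.0073
grip_force: 59.1
```

```bash
python3 - <<'E'
from h import *
o=sensors.get_obs();go(o["eef_pos"][:2],-.188+np.pi/2,.083);print(o["contact_force"],o["ft_torque"],o["opening"],o["grip_force"])
E
```

```text
slide total [-0.    0.    0.18] rot total [-0.02  0.01  9.5 ] j6 0.53 pos [ 0.596  -0.1313  0.0885] t 22.62
[-1.71528377  6.24280062 -6.14587139] [ 1.12318854  0.23117266 -0.17721258] 0.007345002702959385 59.12100958696101
```

Request:
drive_tool(commands=[{"slide": [0,0,0],"rot": [0,0,-1],"grip": 5},{"slide": [0,0,0],"rot": [0,0,-1],"grip": 5},{"slide": [0,0,0],"rot": [0,0,-1],"grip": 5},{"slide": [0,0,0],"rot": [0,0,-1],"grip": 5},{"slide": [0,0,0],"rot": [0,0,-1],"grip": 5},{"slide": [0,0,0],"rot": [0,0,-1],"grip": 5},{"slide": [0,0,0],"rot": [0,0,-1],"grip": 5},{"slide": [0,0,0],"rot": [0,0,-1],"grip": 5},{"slide": [0,0,0],"rot": [0,0,-1],"grip": 5},{"slide": [0,0,0],"rot": [0,0,-1],"grip": 5}])

```text
clock: 23.45
eef_pos: [0.5943, -0.1307, 0.0884]
eef_rot: [0.6, 0.8, -0.0, -0.003]
contact_force: [-4.7, 8.8, -2.0]
opening: 0.0076
grip_force: 60.1
```

Request:
drive_tool(commands=[{"slide": [0,0,0],"rot": [0,0,-1],"grip": 5},{"slide": [0,0,0],"rot": [0,0,-1],"grip": 5},{"slide": [0,0,0],"rot": [0,0,-1],"grip": 5},{"slide": [0,0,0],"rot": [0,0,-1],"grip": 5},{"slide": [0,0,0],"rot": [0,0,0],"grip": 5}])

```text
clock: 23.87
eef_pos: [0.5936, -0.131, 0.0884]
eef_rot: [0.422, 0.907, -0.0, -0.004]
contact_force: [-7.5, 5.9, -3.0]
opening: 0.0074
grip_force: 61.2
```

```bash
python3 - <<'E'
from h import *
o=sensors.get_obs();go(o["eef_pos"][:2],-.188+np.pi/2,.083);print(o["contact_force"],o["ft_torque"],o["opening"],o["grip_force"])
E
```

```text
slide total [-0.    0.    0.18] rot total [-0.01 -0.07 -6.52] j6 -0.94 pos [ 0.5936 -0.131   0.0884] t 23.87
[-7.53037167  5.85173364 -2.9733344 ] [ 1.1788144   1.08815612 -0.10987725] 0.007387264240066394 61.1771077523008
```

Request:
drive_tool(commands=[{"slide": [0,0,0],"rot": [0,0,0],"grip": 40},{"slide": [0,0,0],"rot": [0,0,0],"grip": 40},{"slide": [0,0,0],"rot": [0,0,0],"grip": 40},{"slide": [0,0,-0.5],"rot": [0,0,0],"grip": 40},{"slide": [0,0,-0.9],"rot": [0,0,0],"grip": 40},{"slide": [0,0,-0.9],"rot": [0,0,0],"grip": 40},{"slide": [0,0,-0.7],"rot": [0,0,0],"grip": 30},{"slide": [0,0,0],"rot": [0,0,0],"grip": 20},{"slide": [0,0,0],"rot": [0,0,0],"grip": 0}])

```text
clock: 24.62
eef_pos: [0.5983, -0.1337, 0.1812]
eef_rot: [0.423, 0.906, -0.0, 0.003]
contact_force: [-0.2, -0.6, 0.6]
opening: 0.009
grip_force: 0.0
```

```bash
python3 - <<'E'
from h import *
K,T=wristT(); im,d=viewer.capture("wrist"); cv2.imwrite("pics/w8.png",im);np.savez("pics/w8.npz",K=K,T=T,d=d)
v,u=np.mgrid[0:384,0:512]; P=np.stack([(u-K[0,2])/K[0,0]*d,(v-K[1,2])/K[1,1]*d,d,np.ones_like(d)],-1)@T.T
P=P[...,:3].reshape(-1,3);c=np.array([.596,-.132])
m=(d.ravel()>0)&(P[:,2]>.084)&(P[:,2]<.094)&(np.hypot(*(P[:,:2]-c).T)<.03)
L=P[m];print(m.sum(),L.mean(0)); l=cv2.fitLine(L[:,:2].astype(np.float32),cv2.DIST_L2,0,.01,.01).ravel();print("bar turned from start deg",np.degrees(np.arctan2(l[1],l[0])+.188)%180)
o=np.array([.5963,-.2330]);th=-.188
h=p2(o,th,(-.125,0));print("handle",h)
go(p2(o,th,(-.165,0)),th+np.pi/2,.15)
E
```

```text
892 [ 0.59412389 -0.13141843  0.08756189]
bar turned from start deg 138.57413
handle [ 0.4735025  -0.20963819]
slide total [ 1.74 -5.64  0.98] rot total [-0.01  0.03 -6.54] j6 -0.93 pos [ 0.5973 -0.1333  0.1796] t 24.67
```

Request:
drive_tool(commands=[{"slide": [0.2,-0.6,0],"rot": [0,0,0],"grip": 0},{"slide": [0.3,-0.95,0],"rot": [0,0,0],"grip": 0},{"slide": [0.3,-0.95,0],"rot": [0,0,0],"grip": 0},{"slide": [0.3,-0.95,0],"rot": [0,0,0],"grip": 0},{"slide": [0.3,-0.95,0],"rot": [0,0,0],"grip": 0},{"slide": [0.24,-0.8,0],"rot": [0,0,0],"grip": 0},{"slide": [0.1,-0.44,0],"rot": [0,0,-0.5],"grip": 0},{"slide": [0,0,0],"rot": [0,0,-1],"grip": 0},{"slide": [0,0,0],"rot": [0,0,-1],"grip": 0},{"slide": [0,0,0],"rot": [0,0,-1],"grip": 0}])

```text
clock: 25.5
eef_pos: [0.4327, -0.2017, 0.1778]
eef_rot: [0.249, 0.969, -0.0, -0.0]
contact_force: [-0.7, 0.4, -0.0]
opening: 0.0005
grip_force: 0.0
```

Request:
drive_tool(commands=[{"slide": [0,0,0.3],"rot": [0,0,-1],"grip": 0},{"slide": [0,0,0.3],"rot": [0,0,-1],"grip": 0},{"slide": [0,0,0.3],"rot": [0,0,-1],"grip": 0},{"slide": [0,0,0],"rot": [0,0,0],"grip": 0},{"slide": [0,0,0],"rot": [0,0,0],"grip": 0}])

```text
clock: 25.92
eef_pos: [0.4331, -0.2014, 0.1508]
eef_rot: [0.097, 0.995, -0.0, -0.001]
contact_force: [1.3, 0.2, -0.0]
opening: -0.0005
grip_force: 0.0
```

```bash
cat > loc.py <<'E'
from h import *
o=np.array([.5963,-.2330]);th=-.188
go(p2(o,th,(-.16,0)),th+np.pi/2,.080)
s=sensors.get_obs();c,sn=np.cos(th),np.sin(th);print("reader-frame TCP",(s["eef_pos"][:2]-o)@np.array([[c,-sn],[sn,c]]),"Fx",s["contact_force"][:2]@[c,sn],s["contact_force"])
E
python3 loc.py
```

```text
slide total [-0.21 -0.01  2.36] rot total [-0.01 -0.01 -0.07] j6 -1.83 pos [ 0.4331 -0.2014  0.1508] t 25.92
reader-frame TCP [-0.16626423  0.00048928] Fx 1.2651436221027155 [ 1.32261466  0.18281196 -0.03293468]
```

Request:
drive_tool(commands=[{"slide": [0,0,0.5],"rot": [0,0,0],"grip": 0},{"slide": [0,0,0.8],"rot": [0,0,0],"grip": 0},{"slide": [0,0,0.7],"rot": [0,0,0],"grip": 0},{"slide": [-0.1,0,0.36],"rot": [0,0,0],"grip": 0},{"slide": [-0.2,0,0],"rot": [0,0,0],"grip": 0},{"slide": [-0.2,0,0],"rot": [0,0,0],"grip": 0},{"slide": [-0.2,0,0],"rot": [0,0,0],"grip": 0},{"slide": [-0.2,0,0],"rot": [0,0,0],"grip": 0},{"slide": [-0.2,0,0],"rot": [0,0,0],"grip": 0},{"slide": [-0.2,0,0],"rot": [0,0,0],"grip": 0}])

```text
clock: 26.75
eef_pos: [0.4722, -0.2095, 0.0821]
eef_rot: [0.096, 0.995, -0.001, 0.0]
contact_force: [-3.6, -0.6, 5.8]
opening: -0.0002
grip_force: 3.4
```

```bash
python3 loc.py
```

```text
slide total [ 1.12 -0.    0.07] rot total [-0.02  0.01 -0.04] j6 -1.82 pos [ 0.4722 -0.2095  0.0821] t 26.75
reader-frame TCP [-0.12626953 -0.00013811] Fx -3.4266441852527656 [-3.60350688 -0.6065928   5.79966476]
```

Request:
drive_tool(commands=[{"slide": [-0.2,0,0],"rot": [0,0,0],"grip": 0},{"slide": [-0.2,0,0],"rot": [0,0,0],"grip": 0},{"slide": [-0.2,0,0],"rot": [0,0,0],"grip": 0},{"slide": [-0.2,0,0],"rot": [0,0,0],"grip": 0},{"slide": [-0.2,0,0],"rot": [0,0,0],"grip": 0},{"slide": [-0.2,0,0],"rot": [0,0,0],"grip": 0},{"slide": [-0.2,0,0],"rot": [0,0,0],"grip": 0},{"slide": [-0.2,0,0],"rot": [0,0,0],"grip": 0}])

```text
clock: 27.42
eef_pos: [0.5186, -0.2186, 0.0821]
eef_rot: [0.096, 0.995, -0.001, -0.001]
contact_force: [-9.4, 0.0, 8.7]
opening: 0.0001
grip_force: 6.2
```

```bash
python3 loc.py
```

```text
slide total [2.7  0.   0.07] rot total [-0.02 -0.01 -0.04] j6 -1.8 pos [ 0.5186 -0.2186  0.0821] t 27.42
reader-frame TCP [-0.07902383 -0.00034845] Fx -9.226108493881082 [-9.38316446  0.04427898  8.73337041]
```

Request:
drive_tool(commands=[{"slide": [-0.15,0,0],"rot": [0,0,0],"grip": 0},{"slide": [-0.15,0,0],"rot": [0,0,0],"grip": 0},{"slide": [-0.12,0,0],"rot": [0,0,0],"grip": 0},{"slide": [-0.1,0,0],"rot": [0,0,0],"grip": 0},{"slide": [0,0,0],"rot": [0,0,0],"grip": 0}])

```text
clock: 27.83
eef_pos: [0.5325, -0.2208, 0.081]
eef_rot: [0.096, 0.995, -0.0, -0.002]
contact_force: [-7.0, 2.2, 4.5]
opening: -0.0003
grip_force: 3.6
```

```bash
python3 loc.py
```

```text
slide total [ 3.17 -0.01  0.05] rot total [-0.01 -0.05 -0.04] j6 -1.79 pos [ 0.5325 -0.2208  0.081 ] t 27.83
reader-frame TCP [-6.49887329e-02  1.09154027e-05] Fx -7.3151312668088515 [-7.03260589  2.17470257  4.53836186]
```

Request:
drive_tool(commands=[{"slide": [-0.07,0,0],"rot": [0,0,0],"grip": 0},{"slide": [-0.07,0,0],"rot": [0,0,0],"grip": 0},{"slide": [0,0,0],"rot": [0,0,0],"grip": 0}])

```text
clock: 28.08
eef_pos: [0.5327, -0.2208, 0.0808]
eef_rot: [0.096, 0.995, 0.001, -0.007]
contact_force: [-17.1, 2.1, 9.2]
opening: 0.0001
grip_force: 8.2
```

```bash
python3 loc.py
```

```text
slide total [ 3.18 -0.02  0.07] rot total [-0.   -0.13 -0.04] j6 -1.79 pos [ 0.5327 -0.2208  0.0808] t 28.08
reader-frame TCP [-6.47211263e-02  9.71267792e-05] Fx -17.18792880304 [-17.10600284   2.05107111   9.16871004]
```

Request:
drive_tool(commands=[{"slide": [-0.1,0,0],"rot": [0,0,0],"grip": 0},{"slide": [0,0,0],"rot": [0,0,0],"grip": 0}])

```text
clock: 28.25
eef_pos: [0.5329, -0.2208, 0.0807]
eef_rot: [0.096, 0.995, 0.001, -0.01]
contact_force: [-21.9, 1.9, 15.1]
opening: 0.0003
grip_force: 11.4
```

Request:
drive_tool(commands=[{"slide": [0.3,0,0],"rot": [0,0,0],"grip": 0},{"slide": [0.5,0,0],"rot": [0,0,0],"grip": 0},{"slide": [0.6,0,0],"rot": [0,0,0],"grip": 0},{"slide": [0.3,0,-0.5],"rot": [0,0,0],"grip": 0},{"slide": [0,0,-0.9],"rot": [0,0,0],"grip": 0},{"slide": [0,0,-0.9],"rot": [0,0,0],"grip": 0},{"slide": [0,0,-0.9],"rot": [0,0,0],"grip": 0},{"slide": [0,0,-0.5],"rot": [0,0,0],"grip": 0},{"slide": [0,0,0],"rot": [0,0,0],"grip": 0}])

```text
clock: 29.0
eef_pos: [0.4947, -0.214, 0.1966]
eef_rot: [0.096, 0.995, -0.002, 0.006]
contact_force: [0.0, -0.3, 0.7]
opening: 0.0
grip_force: 0.0
```

```bash
python3 - <<'E'
from h import *
im,d=viewer.capture("top"); a=im[135:240,225:368]; cv2.imwrite("pics/end.png",cv2.resize(a,None,fx=5,fy=5,interpolation=cv2.INTER_CUBIC))
K,T=wristT(); im,d=viewer.capture("wrist"); cv2.imwrite("pics/w9.png",im)
o=np.array([.5963,-.2330]);th=-.188;c,s=np.cos(th),np.sin(th)
v,u=np.mgrid[0:384,0:512]; P=np.stack([(u-K[0,2])/K[0,0]*d,(v-K[1,2])/K[1,1]*d,d,np.ones_like(d)],-1)@T.T
P=P[...,:3].reshape(-1,3);L=(P[:,:2]-o)@np.array([[c,-s],[s,c]])
m=(d.ravel()>0)&(P[:,2]>.080)&(P[:,2]<.09)&(abs(L[:,1])<.021)&(L[:,0]<-.02)&(L[:,0]>-.15)
print(m.sum(),np.percentile(L[m,0],[2,50,98]) if m.any() else "")
E
```

```text
250 [-0.05385187 -0.05114051 -0.04438215]
```

View pics/end.png

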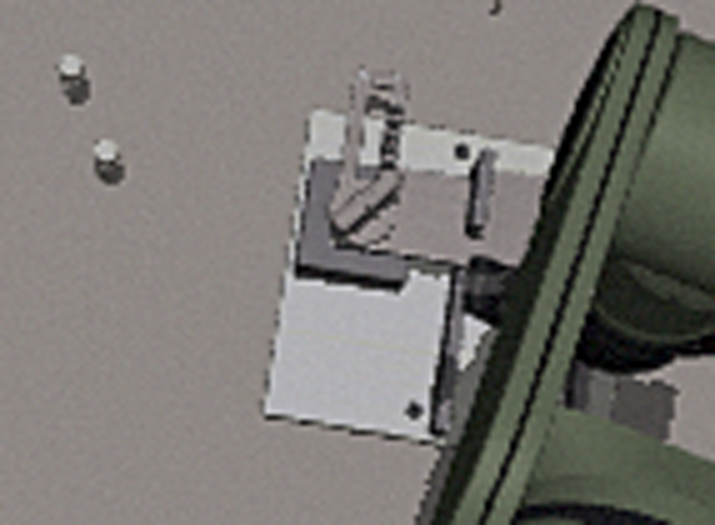

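The gate is shut over the bay and both vials are still standing at (70,68) and (107,152). The handle's rear face measures -53.8 mm (expected -53 mm), and the gate held firm against its stop under a 22 N push, so I'm handing it in.

```bash
python3 -c "
from station import bot
print(bot.close_job())"
```

```text
the job is handed in; nothing more can be done
None
```

The cassette is set in the bay, the nut loosened about 139° (right-hand thread), and the gate pushed to its end stop; the catch's click was inferred from the gate's position, not seen, and the job is handed in at about 29 s.

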